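# Square the meter box into the red corner of the bench rail

## Robot

A 6-joint arm with a two-finger parallel gripper is mounted at the origin on the work surface. World frame = base frame: x ahead of the robot, y to its left, z up, the work surface at z = 0. Lengths are in mm, angles in rad, forces in N, time in s.
With the tool pointing down it reaches from about 375 to 925 mm from the base axis. Payload 5.7 kg.
Tool frame: the origin (TCP) lies where the fingers leave the gripper's body, on its centre line; the fingertips stand 80 mm ahead of it and the grasp point (between the pads) lies 61 mm ahead of it; z points along the fingers, y is the line along which they close (so a half turn about z gives the same grasp; the last joint's range is limited). The gripper opens to 88 mm and grips with 3 to 60 N. Pads are 20 mm wide; open, the fingers measure 115 mm over their backs; the gripper's body (75 mm by 178 mm) begins 61 mm behind the grasp point.
Start: joints at [1.167, 0.359, 1.51, -0, 1.272, -0.115], TCP at [170.877, 575.129, 302.623] pointing down, gripper open.
Joint ranges: [-2.97, 2.97], [-1.01, 2.36], [0.21, 2.38], [-0.96, 4.11], [0.2, 2.71], [-2.98, 2.98]. Speed limits (rad/s): [2.39, 2.39, 3.14, 3.14, 3.14, 3.14].

## Interface

Orientations are given as a 3x3 rotation matrix whose columns are the frame's x, y, z axes.
In Python, from cell import env, eyes gives the robot as it stands.
- The arm moves only by the tool move_arm, never from a script. Its arguments are lists of equal length, an entry for each row: "travel": the shift along the tool's x, y, z as a fraction of full scale, a list of three; "angular": the turn, a rotation vector about the tool's x, y, z as a fraction of full scale, a list of three. A call has 1 to 8 rows; each row shifts and turns the commanded pose from where the row before left it, along the tool's axes as they then stand; what a row does not reach is not made up. Full scale, the value 1, is 0.03 m for a shift and 0.1 rad for a turn. A row lasts 1/8 s, in which the tool goes at most 62.5 mm and 10.7 degrees, less where a joint would pass 70% of its speed; a pose out of reach is approached as far as the arm can. A call with a number of a shift or a turn outside -1 to 1 is refused whole. A call with a gripper value outside its range is refused whole. "hand" is the closure, from 0 (fully open) to 1 (shut), set as the call begins (left out, the last holds). The fingers move at their own pace and stop on an object; "grip_force" is the grip in N (left out, the last holds). Time passes only in rows, so rows that do not move let the fingers close. It gives the time, the measured TCP pose, the force, the opening and the grip force at its end, in the units of the state.
- env.state(): the state, without advancing time (a new reading comes with each control period).
- eyes.snapshot(name): name is "side" or "top" or "wrist"; returns a dict with "img" (400x640x3 uint8, red, green, blue), "mtx" (3x3 intrinsics, pixels), "k1" (the pictures are not rectified: a ray, as slopes to the right and down, at radius r is drawn at 1 + k1 r^2 times it, then the intrinsics apply), "R" (3x3) and "t" (3): a world point X has camera coordinates R X + t. Camera axes: x right, y down, z forward; pixel columns grow to the right and rows downward; lengths in mm; the calibration is good to about 2 mm. A picture is of the moment at which its call begins. There is no depth.
- env.close_job(): hands the job in; it is judged then, once.
The state is a dict: "time": time; "qpos": joint angles; "dq": joint speeds; "joint_efforts": joint torques, N m; "eef_pos": TCP position; "eef_rot": TCP orientation; "wrist_force": force on the tool from outside, world axes, zero at the start; "ft_torque": the same for the moment, N m; "finger_gap": opening from 0.0 (shut) to 1.0 (fully open); "grasp_force": force on a finger pad.
Only numpy, scipy, OpenCV 4.12 (cv2) and the standard library are available. Lean on these libraries where they do the work, as an engineer would, in place of code of your own. Each camera call takes 0.05 s, during which the arm holds its last target. There are 200 camera calls.

## Task

Push the grey meter box along the bench until one of its long sides lies flat against the aluminium rail and its end sits flush against the red end block (not the blue one), so that it is squared up in that corner. Only push it with the fingers: it stays flat on the bench, never lifted or tipped. Leave the solder spool, the flux bottle and the capacitor where they stand.

Things in the scene. Friction and masses are not known exactly. Their poses are not given: they have to be found in the camera images.
- meter_box: Loose panel meter in a grey case on its back, white dial up: 105 mm along its x, 130 mm along its y (long way), 45 mm high, sides plain and upright, 0.35 to 0.7 kg. Origin: centre of its underside, z up. Dial towards its +x, three flush discs towards -x. Starts between the end blocks, clear of them and of the rail, turned up to 0.5 rad from square, +x roughly towards the rail.
- rail: Aluminium bar screwed to the bench, 460 mm long (its y), 25 mm thick, 35 mm high; it does not move. Origin on the bench at the middle of its working face, the face towards the robot; x points from that face into the bar (away from the robot), y along the bar, z up. The box belongs on its -x side.
- stop_red: Red end block, fixed to the bench square to the rail, 100 mm along its x, 20 mm wide (its y), 40 mm high; axes parallel to the rail's. Origin at the centre of its underside, 50 mm in front of the rail's working face and 200 mm to one side (+y or -y, it varies) of the rail's middle. The face turned towards the rail's middle is the stop for the box.
- stop_blue: Blue end block, the same in shape, at the other end of the rail; not to be used. The open space between the two blocks is 380 mm.
- spool: Copper-coloured solder spool standing loose on the bench, 44 mm across, 45 mm high; origin at the centre of its underside. Leave alone.
- flux: Amber bottle with a black cap standing loose on the bench, 40 mm across, 80 mm high; origin at the centre of its underside. Leave alone.
- capacitor: Green can capacitor with a white stripe standing loose on the bench, 36 mm across, 60 mm high; origin at the centre of its underside. Leave alone.
Mind the look-alikes: they are no part of the job. Of the things shaped like the stop_red, the red one is meant. There is more than one size of the meter_box; the job needs the larger.

How it is judged:
By the outcome, as a careful person would: the job done as asked, in the order asked, and still so for the second after the job is handed in, with the robot touching nothing.
It also fails if it takes over 64 s, if anything falls off the work surface, if the arm or the gripper's body presses on something with over 40 N, if the wrist force passes 120 N, or if a joint passes its speed limit or range.

## Working session

There is one attempt and no reset: what is moved stays moved. The work goes in short steps, Python scripts to look and compute and a tool call to move; the robot and the scene stay as the last step left them, time stands still between calls to the robot, and variables do not carry over. Pictures are saved under pics/ and viewed, at most 10 in all, crops included, and the job is handed in when it is done.

Besides the shell and the picture viewer there is one more tool, called as name(argument=value, ...), one argument or row to a line, values as JSON. move_arm: Moves the arm, as the interface text tells. Its arguments: {"type":"object","properties":{"travel":{"type":"array","items":{"type":"array","items":{"type":"number","minimum":-1,"maximum":1}}},"angular":{"type":"array","items":{"type":"array","items":{"type":"number","minimum":-1,"maximum":1}}},"hand":{"type":"number"},"grip_force":{"type":"number"}},"required":["travel","angular"]}

```bash
mkdir -p pics; cat > h.py <<'E'
import numpy as np, cv2
from cell import env, eyes
def snap(n,save=None):
    s=eyes.snapshot(n)
    if save: cv2.imwrite('pics/'+save,cv2.cvtColor(s['img'],cv2.COLOR_RGB2BGR))
    return s
def toplane(s,px,z):
    px=np.atleast_2d(np.array(px,float)); K=np.array(s['mtx']);R=np.array(s['R']);t=np.array(s['t'])
    d=(px-[K[0,2],K[1,2]])/[K[0,0],K[1,1]]; u=d.copy()
    for _ in range(20): u=d/(1+s['k1']*(u**2).sum(1,keepdims=True))
    r=np.c_[u,np.ones(len(u))]@R; c=-R.T@t
    return c+r*((z-c[2])/r[:,2])[:,None]
E
python3 - <<'E'
from h import *
for n in ('top','side'):
    s=snap(n,n+'1.png'); R=np.array(s['R']);print(n,-R.T@np.array(s['t']),R[2])
st=env.state();print(st['time'],st['eef_pos'],st['eef_rot'],st['finger_gap'])
E
```

```text
top [464.03743612 -11.40749273 903.69654388] [ 0.15668802  0.04382599 -0.9866753 ]
side [  50.82889584 -507.05514838  584.79377362] [ 0.57222713  0.5703773  -0.58925872]
0.1 [170.6804568  574.69589671 301.89484758] [[-9.58594222e-01  2.84774817e-01 -6.48843252e-04]
 [ 2.84775496e-01  9.58593006e-01 -1.53791890e-03]
 [ 1.84016031e-04 -1.65901483e-03 -9.99998607e-01]] 0.9972288853481541
```

View pics/top1.png

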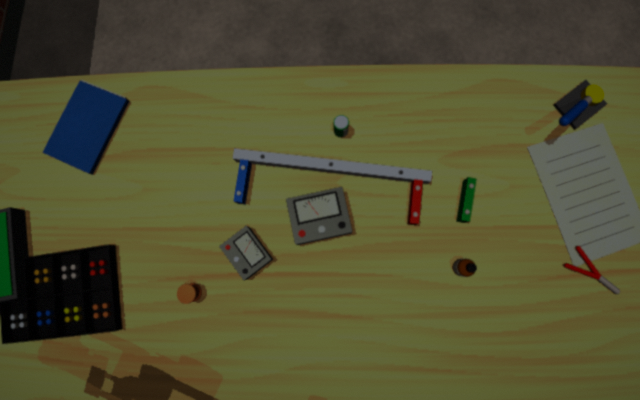

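View pics/side1.png

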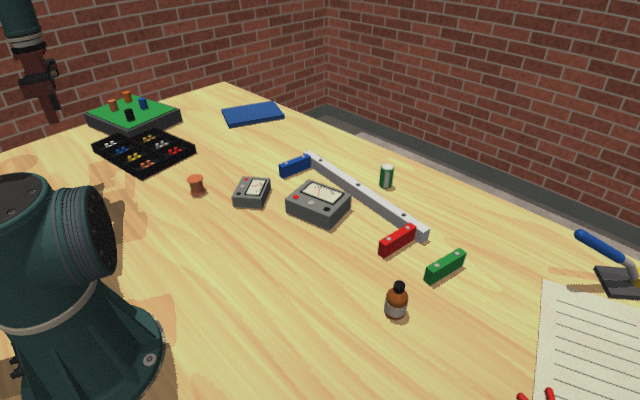

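Top view: the large meter box is at (320,215), the small look-alike at (245,252). The red block is at (415,202), with blue at (242,181) and a green decoy at (467,199). The rail runs (234,155)–(431,176), the spool is at (188,293), the flux at (464,267) and the capacitor at (341,125). By description the larger grey box and the red block are the ones meant. I'll confirm this in an enlarged crop.

```bash
python3 - <<'E'
from h import *
s=snap('top'); im=s['img']
c=im[110:290,210:490]; c=cv2.resize(c,None,fx=2.85,fy=2.85,interpolation=cv2.INTER_CUBIC)
cv2.imwrite('pics/crop1.png',cv2.convertScaleAbs(c[:,:,::-1],alpha=1.8))
hsv=cv2.cvtColor(im,cv2.COLOR_RGB2HSV)
m=((hsv[...,1]<70)&(hsv[...,2]>40)).astype(np.uint8)
m=cv2.morphologyEx(m,cv2.MORPH_CLOSE,np.ones((5,5)))
red=((hsv[...,1]>150)&((hsv[...,0]<6)|(hsv[...,0]>174))&(hsv[...,2]>60)).astype(np.uint8)
for nm,mm in(('grey',m),('red',red)):
    for k in cv2.findContours(mm,0,2)[0]:
        a=cv2.contourArea(k)
        if a>150 and 200<k[:,0,0].mean()<490: print(nm,a,cv2.boxPoints(cv2.minAreaRect(k)).round(1).tolist(), cv2.approxPolyDP(k,4,True)[:,0].tolist())
E
```

```text
grey 1381.0 [[218.3000030517578, 246.0], [246.0, 225.3000030517578], [271.29998779296875, 259.0], [243.60000610351562, 279.79998779296875]] [[246, 226], [220, 245], [243, 279], [270, 259]]
grey 2593.5 [[285.3999938964844, 198.3000030517578], [342.20001220703125, 186.3000030517578], [351.8999938964844, 232.3000030517578], [295.1000061035156, 244.3000030517578]] [[341, 187], [287, 198], [295, 243], [351, 231]]
grey 2130.0 [[231.1999969482422, 168.3000030517578], [233.39999389648438, 147.60000610351562], [432.1000061035156, 168.89999389648438], [429.8999938964844, 189.60000610351562]] [[233, 151], [238, 169], [244, 168], [239, 159], [402, 180], [431, 179], [431, 170]]
grey 35363.0 [[89.0, 0.0], [639.0, 0.0], [639.0, 73.0], [89.0, 73.0]] [[89, 73], [391, 62], [639, 65], [639, 0], [99, 0]]
red 334.5 [[409.29998779296875, 222.6999969482422], [413.3999938964844, 179.39999389648438], [422.29998779296875, 180.1999969482422], [418.1000061035156, 223.60000610351562]] [[420, 180], [413, 184], [412, 223], [418, 222]]
```

View pics/crop1.png

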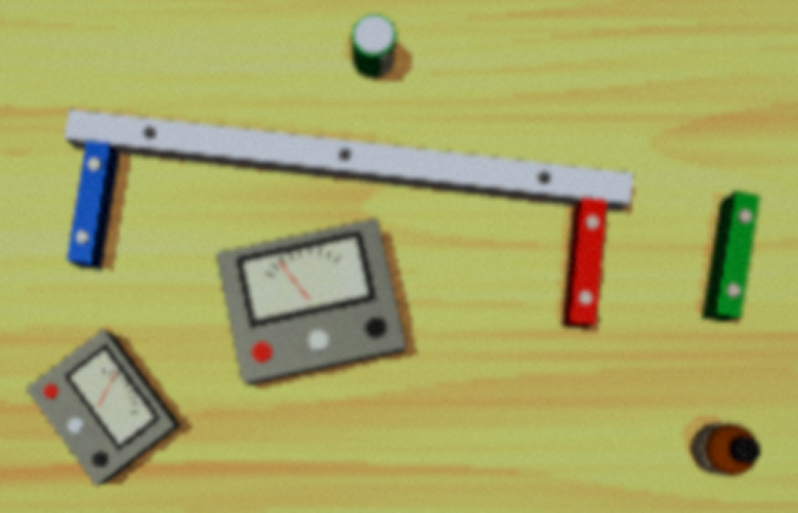

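The crop confirms it. The large grey box has its top corners at crop (219,256), (376,221), (409,350) and (250,383), dial towards the rail. The red block is at crop (585,262), on the world -y side, butting the rail. Next I'll compute positions.

```bash
cat > geo.py <<'E'
from h import *
def pose(rt):
    pass
E
python3 - <<'E'
from h import *
s=snap('top')
f=lambda p,z: toplane(s,np.array(p)/2.85+[210-.3,110-.3],z)
b=f([(219,256),(376,221),(409,350),(250,383)],45);print('box',b.round(1).tolist(),b.mean(0),np.linalg.norm(np.roll(b,-1,0)-b,axis=1))
r=f([(66,138),(628,201),(632,173),(68,110)],35);print('rail',r.round(1).tolist(),np.linalg.norm(np.roll(r,-1,0)-r,axis=1))
d=r[0]-r[1];print('rail y axis ang',np.arctan2(d[1],d[0])); o=(r[0]+r[1])/2; print('o',o)
t=np.arctan2(d[1],d[0])-np.pi/2
e=b[0]-b[1]; tb=np.arctan2(e[1],e[0])-np.pi/2; print('thetas rail,box',t,tb)
M=np.array([[np.cos(t),np.sin(t)],[-np.sin(t),np.cos(t)]])
q=f([(580,200),(606,200),(594,327),(565,325)],40);print('red',q.round(1).tolist(),((q-o)[:,:2]@M.T).round(1).tolist())
print('box in rail',((b-o)[:,:2]@M.T).round(1).tolist())
for n,p,z in(('spool',(188,292),45),('flux',(468,268),80),('cap',(341,120),60),):print(n,toplane(s,p,z))
p=toplane(s,[(246,226),(220,245),(243,279),(270,259)],30);print('small',p.round().tolist())
E
```

```text
box [[601.9, 95.5, 45.0], [628.7, -28.0, 45.0], [527.4, -52.4, 45.0], [502.4, 70.4, 45.0]] [565.10417351  21.35538623  45.        ] [126.39877582 104.25366012 125.24203675 102.59376522]
rail [[702.3, 223.8, 35.0], [645.1, -228.4, 35.0], [667.8, -232.7, 35.0], [726.0, 223.0, 35.0]] [455.84268385  23.160744   459.46600838  23.74162097]
rail y axis ang 1.4449720383988758
o [673.67637581  -2.28880981  35.        ]
thetas rail,box -0.12582428839602078 0.21383404667481054
red [[645.1, -189.3, 40.0], [645.0, -209.8, 40.0], [544.6, -196.2, 40.0], [546.3, -173.8, 40.0]] [[-4.8, -189.1], [-2.4, -209.5], [-103.7, -208.6], [-104.8, -186.1]]
box in rail [[-83.5, 88.0], [-41.4, -31.2], [-138.9, -68.1], [-179.0, 50.6]]
spool [[396.55567599 312.9659665   45.        ]]
flux [[ 449.14335697 -288.30446927   80.        ]]
cap [[781.1888268  -28.19138268  60.        ]]
small [[544.0, 189.0, 30.0], [501.0, 248.0, 30.0], [425.0, 193.0, 30.0], [470.0, 133.0, 30.0]]
```

move_arm(
  travel=[
    [-0.7, -1, 0],
    [-0.7, -1, 0],
    [-0.7, -1, 0],
    [-0.7, -1, 0],
    [-0.7, -1, 0],
    [-0.7, -1, 0],
    [-0.7, -1, 0],
    [-0.7, -1, 0],
  ],
  angular=[
    [0, 0, -0.8],
    [0, 0, -0.83],
    [0, 0, 0],
    [0, 0, 0],
    [0, 0, 0],
    [0, 0, 0],
    [0, 0, 0],
    [0, 0, 0],
  ],
  hand=0.3,
)

```text
time: 1.2
eef_pos: [299.6, 311.2, 302.7]
eef_rot: [[-0.992, 0.125, 0.0], [0.125, 0.992, -0.0], [-0.0, -0.0, -1.0]]
wrist_force: [-1.0, 1.0, 0.0]
finger_gap: 0.7
grasp_force: 0.0
```

move_arm(
  travel=[
    [-0.7, -1, 0],
    [-0.7, -1, 0],
    [-0.7, -1, 0],
    [-0.7, -1, 0],
    [-0.7, -1, 0],
    [-0.7, -1, 0],
    [-0.7, -1, 0],
    [-0.7, -1, 0],
  ],
  angular=[
    [0, 0, 0],
    [0, 0, 0],
    [0, 0, 0],
    [0, 0, 0],
    [0, 0, 0],
    [0, 0, 0],
    [0, 0, 0],
    [0, 0, 0],
  ],
)

```text
time: 2.2
eef_pos: [436.1, 52.0, 302.7]
eef_rot: [[-0.992, 0.126, 0.0], [0.126, 0.992, 0.0], [-0.0, 0.0, -1.0]]
wrist_force: [-0.0, -0.2, 0.3]
finger_gap: 0.703
grasp_force: 0.0
```

```bash
cat > rel.py <<'E'
from h import *
t=-0.1258; O=np.array([673.7,-2.3]); M=np.array([[np.cos(t),np.sin(t)],[-np.sin(t),np.cos(t)]])
def rep():
    s=env.state(); R=np.array(s['eef_rot']); e=np.array(s['eef_pos'])
    print('t',s['time'],'world',e.round(1),'rail',(M@(e[:2]-O)).round(1),'tooly-railang',round(np.arctan2(R[1,1],R[0,1])-np.pi/2-t,4),'tz',R[:,2].round(3),'gap',round(s['finger_gap'],3),'F',np.round(s['wrist_force'],1))
E
python3 -c "from rel import *;rep()"
```

```text
t 2.2 world [436.1  52.  302.7] rail [-242.5   24. ] tooly-railang -0.0002 tz [ 0.  0. -1.] gap 0.703 F [-0.  -0.2  0.3]
```

move_arm(
  travel=[
    [-0.9, -0.7, 0.5],
    [0, 0, 1],
    [0, 0, 1],
    [0, 0, 1],
    [0, 0, 1],
    [0, 0, 1],
    [0, 0, 1],
    [0, 0, 0.5],
  ],
  angular=[
    [0, 0, 0],
    [0, 0, 0],
    [0, 0, 0],
    [0, 0, 0],
    [0, 0, 0],
    [0, 0, 0],
    [0, 0, 0],
    [0, 0, 0],
  ],
)

```text
time: 3.2
eef_pos: [459.2, 28.9, 91.2]
eef_rot: [[-0.992, 0.126, -0.002], [0.126, 0.992, 0.0], [0.002, -0.0, -1.0]]
wrist_force: [0.8, -0.4, 0.3]
finger_gap: 0.701
grasp_force: 0.0
```

```bash
python3 - <<'E'
from rel import *
rep(); s=snap('top'); c=cv2.resize(s['img'][110:290,210:490],None,fx=2.85,fy=2.85,interpolation=cv2.INTER_CUBIC)
cv2.imwrite('pics/crop2.png',cv2.convertScaleAbs(c[:,:,::-1],alpha=1.8))
E
```

```text
t 3.2 world [459.2  28.9  91.2] rail [-216.7    4.1] tooly-railang -0.0001 tz [-0.002  0.    -1.   ] gap 0.701 F [ 0.8 -0.4  0.3]
```

View pics/crop2.png

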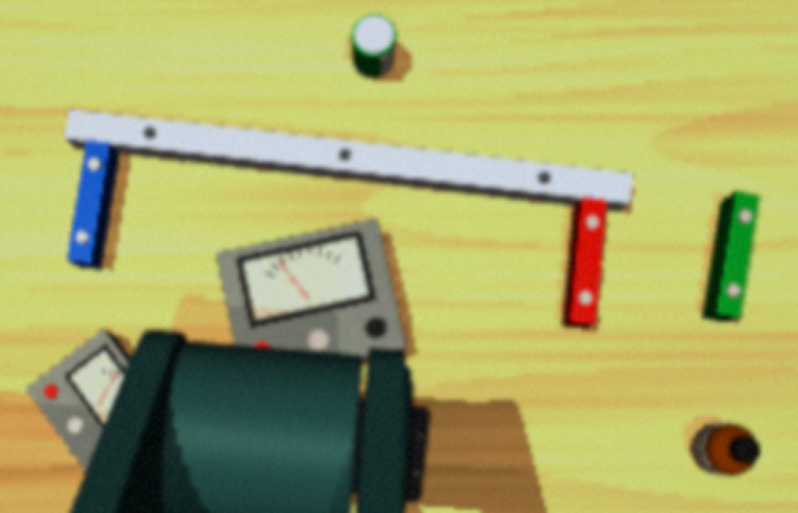

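The fingers are behind the box and nothing has been disturbed. Now I'll push towards the rail, along tool -x.

move_arm(
  travel=[
    [-0.3, 0, 0],
    [-0.3, 0, 0],
    [-0.3, 0, 0],
    [-0.3, 0, 0],
    [-0.3, 0, 0],
    [-0.3, 0, 0],
    [-0.3, 0, 0],
    [-0.3, 0, 0],
  ],
  angular=[
    [0, 0, 0],
    [0, 0, 0],
    [0, 0, 0],
    [0, 0, 0],
    [0, 0, 0],
    [0, 0, 0],
    [0, 0, 0],
    [0, 0, 0],
  ],
)

```text
time: 4.25
eef_pos: [531.9, 19.8, 92.6]
eef_rot: [[-0.992, 0.125, -0.0], [0.125, 0.992, -0.0], [0.0, -0.0, -1.0]]
wrist_force: [-3.2, 1.8, -0.9]
finger_gap: 0.699
grasp_force: 1.3
```

move_arm(
  travel=[
    [-0.2, 0, 0],
    [-0.15, 0, 0],
    [-0.15, 0, 0],
    [-0.1, 0, 0],
    [-0.1, 0, 0],
  ],
  angular=[
    [0, 0, 0],
    [0, 0, 0],
    [0, 0, 0],
    [0, 0, 0],
    [0, 0, 0],
  ],
)

```text
time: 4.88
eef_pos: [552.2, 17.2, 92.6]
eef_rot: [[-0.992, 0.125, -0.0], [0.125, 0.992, -0.0], [0.0, -0.0, -1.0]]
wrist_force: [-3.4, 0.2, 2.2]
finger_gap: 0.699
grasp_force: 1.9
```

```bash
python3 - <<'E'
from rel import *
rep(); s=snap('top'); c=cv2.resize(s['img'][110:290,210:490],None,fx=2.85,fy=2.85,interpolation=cv2.INTER_CUBIC)
cv2.imwrite('pics/crop3.png',cv2.convertScaleAbs(c[:,:,::-1],alpha=1.8))
E
```

```text
t 4.875 world [552.2  17.2  92.6] rail [-123.     4.1] tooly-railang -0.0 tz [-0. -0. -1.] gap 0.699 F [-3.4  0.2  2.2]
```

View pics/crop3.png

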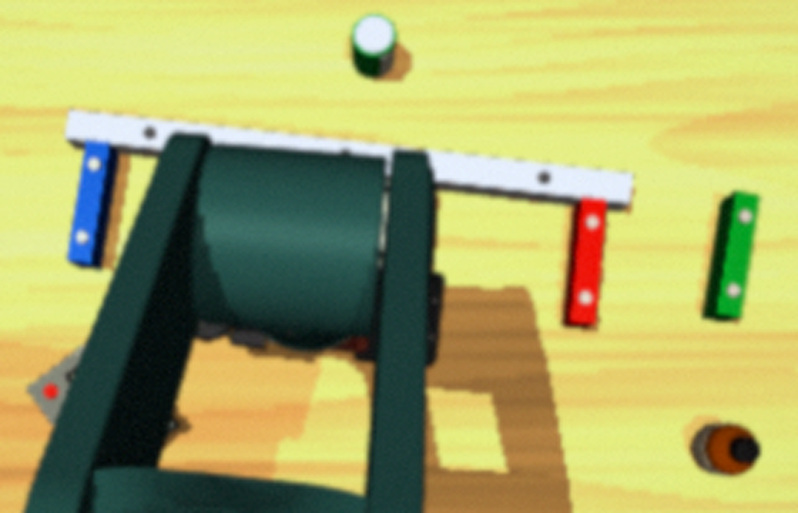

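The arm hides the box in this view. Push force is about 3.4 N, so I'll creep forward until the rail reacts.

move_arm(
  travel=[
    [-0.07, 0, 0],
    [-0.07, 0, 0],
    [-0.07, 0, 0],
  ],
  angular=[
    [0, 0, 0],
    [0, 0, 0],
    [0, 0, 0],
  ],
)

```text
time: 5.3
eef_pos: [557.0, 16.5, 92.5]
eef_rot: [[-0.992, 0.126, -0.003], [0.126, 0.992, 0.0], [0.003, -0.0, -1.0]]
wrist_force: [-9.7, 2.0, 6.8]
finger_gap: 0.698
grasp_force: 4.9
```

move_arm(
  travel=[
    [-0.05, 0, 0],
    [-0.05, 0, 0],
  ],
  angular=[
    [0, 0, 0],
    [0, 0, 0],
  ],
)

```text
time: 5.55
eef_pos: [557.3, 16.5, 92.2]
eef_rot: [[-0.992, 0.126, -0.009], [0.126, 0.992, 0.001], [0.009, -0.0, -1.0]]
wrist_force: [-14.4, 1.9, 11.1]
finger_gap: 0.701
grasp_force: 7.4
```

move_arm(
  travel=[
    [0.3, 0, 0],
    [1, 0, 0],
    [1, 0, -0.5],
    [0, 0, -1],
    [0, 0, -1],
    [0.7, 1, -1],
    [0.7, 1, 0],
    [0.7, 1, 0],
  ],
  angular=[
    [0, 0, 0],
    [0, 0, 0],
    [0, 0, 0],
    [0, 0, 0],
    [0, 0, 0],
    [0, 0, 0],
    [0, 0, 0],
    [0, 0, 0],
  ],
)

```text
time: 6.55
eef_pos: [443.2, 122.8, 198.8]
eef_rot: [[-0.992, 0.126, 0.006], [0.126, 0.992, 0.0], [-0.005, 0.001, -1.0]]
wrist_force: [-0.2, 0.3, -0.3]
finger_gap: 0.698
grasp_force: 0.0
```

move_arm(
  travel=[
    [1, 1, 0],
    [1, 1, 0],
    [1, 1, 0],
  ],
  angular=[
    [0, 0, 0],
    [0, 0, 0],
    [0, 0, 0],
  ],
)

```text
time: 6.92
eef_pos: [364.5, 223.9, 198.2]
eef_rot: [[-0.992, 0.126, 0.004], [0.126, 0.992, 0.001], [-0.004, 0.002, -1.0]]
wrist_force: [0.6, -0.2, 0.8]
finger_gap: 0.701
grasp_force: 0.0
```

```bash
python3 - <<'E'
from rel import *
rep(); s=snap('top'); c=cv2.resize(s['img'][110:290,210:490],None,fx=2.85,fy=2.85,interpolation=cv2.INTER_CUBIC)
cv2.imwrite('pics/crop4.png',cv2.convertScaleAbs(c[:,:,::-1],alpha=1.8))
E
```

```text
t 6.925 world [364.5 223.9 198.2] rail [-335.1  185.7] tooly-railang -0.0004 tz [ 0.004  0.001 -1.   ] gap 0.701 F [ 0.6 -0.2  0.8]
```

View pics/crop4.png

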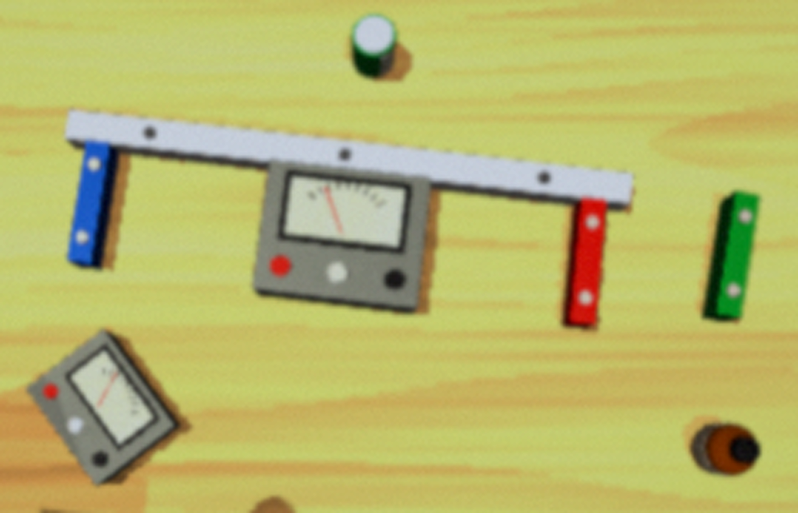

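The box now lies flat against the rail: top corners at crop (269,162), (432,178), (416,310), (256,291). About 120 mm remains to the red block. Next I'll turn the gripper 90° and push from the +y end.

```bash
python3 - <<'E'
from rel import *
s=snap('top')
b=toplane(s,np.array([(269,162),(432,178),(416,310),(256,291)])/2.85+[209.7,109.7],45)
print(((b[:,:2]-O)@M.T).round(1).tolist()); print(env.state()['qpos']); rep()
E
```

```text
[[-3.8, 58.7], [-1.9, -71.1], [-107.5, -70.0], [-107.5, 55.4]]
[ 3.92276727e-01  2.52052323e-01  1.99529606e+00  8.87448670e-04
  8.92205753e-01 -1.05657013e+00]
t 7.025 world [362.5 224.8 198. ] rail [-337.3  186.2] tooly-railang 0.0033 tz [ 0.002  0.001 -1.   ] gap 0.7 F [ 0.  -0.2  0.7]
```

move_arm(
  travel=[
    [-1, -0.36, 0],
    [-1, -0.36, 0],
    [-1, -0.36, 0],
    [-1, -0.36, 0],
    [-1, -0.36, 0],
    [-1, -0.36, 0],
    [-1, -0.36, 0],
    [-1, -0.36, 0],
  ],
  angular=[
    [0, 0, 0],
    [0, 0, 0],
    [0, 0, 0],
    [0, 0, 0],
    [0, 0, 0],
    [0, 0, 0],
    [0, 0, 0],
    [0, 0, 0],
  ],
)

```text
time: 8.02
eef_pos: [593.6, 105.0, 198.0]
eef_rot: [[-0.992, 0.126, 0.003], [0.126, 0.992, -0.0], [-0.003, 0.0, -1.0]]
wrist_force: [0.5, -0.8, -0.0]
finger_gap: 0.702
grasp_force: 0.0
```

move_arm(
  travel=[
    [-1, 0, 0],
    [0, 0, 0],
    [0, 0, 0],
    [0, 0, 0],
    [0, 0, 0],
    [0, 0, 0],
    [0, 0, 0],
    [0, 0, 0],
  ],
  angular=[
    [0, 0, 0.98],
    [0, 0, 0.98],
    [0, 0, 0.98],
    [0, 0, 0.98],
    [0, 0, 0.98],
    [0, 0, 0.98],
    [0, 0, 0.98],
    [0, 0, 0.98],
  ],
)

```text
time: 9.02
eef_pos: [622.4, 101.7, 197.9]
eef_rot: [[-0.611, 0.792, 0.003], [0.792, 0.611, -0.0], [-0.002, 0.002, -1.0]]
wrist_force: [-0.9, 0.4, -0.2]
finger_gap: 0.703
grasp_force: 0.0
```

move_arm(
  travel=[
    [0, 0, 0],
    [0, 0, 0],
    [0, 0, 0],
    [0, 0, 0],
    [0, 0, 0],
    [0, 0, 0],
    [0, 0, 0],
    [0, 0, 0],
  ],
  angular=[
    [0, 0, 0.98],
    [0, 0, 0.98],
    [0, 0, 0.98],
    [0, 0, 0.98],
    [0, 0, 0.98],
    [0, 0, 0.98],
    [0, 0, 0.98],
    [0, 0, 0.98],
  ],
)

```text
time: 10.02
eef_pos: [622.4, 101.7, 197.9]
eef_rot: [[0.126, 0.992, 0.003], [0.992, -0.126, -0.0], [-0.0, 0.003, -1.0]]
wrist_force: [0.2, -0.2, 0.1]
finger_gap: 0.701
grasp_force: 0.0
```

```bash
python3 -c "from rel import *;rep()"
```

```text
t 10.025 world [622.4 101.7 197.9] rail [-64.   96.8] tooly-railang -1.5717 tz [ 0.003 -0.    -1.   ] gap 0.701 F [ 0.2 -0.2  0.1]
```

move_arm(
  travel=[
    [0, 0.23, 0.5],
    [0, 0, 1],
    [0, 0, 1],
    [0, 0, 0.7],
    [0, 0, 0.3],
  ],
  angular=[
    [0, 0, 0],
    [0, 0, 0],
    [0, 0, 0],
    [0, 0, 0],
    [0, 0, 0],
  ],
)

```text
time: 10.65
eef_pos: [627.5, 101.4, 90.4]
eef_rot: [[0.121, 0.993, -0.002], [0.993, -0.121, -0.0], [-0.001, -0.002, -1.0]]
wrist_force: [0.7, 0.2, 0.8]
finger_gap: 0.702
grasp_force: 0.0
```

move_arm(
  travel=[
    [-0.4, 0, 0],
    [-0.4, 0, 0],
    [-0.3, 0, 0],
    [-0.3, 0, 0],
    [-0.3, 0, 0],
    [-0.3, 0, 0],
    [-0.3, 0, 0],
    [-0.3, 0, 0],
  ],
  angular=[
    [0, 0, 0],
    [0, 0, 0],
    [0, 0, 0],
    [0, 0, 0],
    [0, 0, 0],
    [0, 0, 0],
    [0, 0, 0],
    [0, 0, 0],
  ],
)

```text
time: 11.65
eef_pos: [618.3, 24.9, 93.5]
eef_rot: [[0.123, 0.992, 0.001], [0.992, -0.123, 0.001], [0.001, 0.001, -1.0]]
wrist_force: [-1.0, 6.7, 4.0]
finger_gap: 0.7
grasp_force: 3.0
```

```bash
python3 -c "from rel import *;rep()"
```

```text
t 11.65 world [618.3  24.9  93.5] rail [-58.3  20. ] tooly-railang -1.5683 tz [ 0.001  0.001 -1.   ] gap 0.7 F [-1.   6.7  4. ]
```

move_arm(
  travel=[
    [-0.3, 0, 0],
    [-0.3, 0, 0],
    [-0.3, 0, 0],
    [-0.3, 0, 0],
    [-0.3, 0, 0],
    [-0.2, 0, 0],
    [-0.15, 0, 0],
    [-0.1, 0, 0],
  ],
  angular=[
    [0, 0, 0],
    [0, 0, 0],
    [0, 0, 0],
    [0, 0, 0],
    [0, 0, 0],
    [0, 0, 0],
    [0, 0, 0],
    [0, 0, 0],
  ],
)

```text
time: 12.65
eef_pos: [610.9, -33.1, 93.4]
eef_rot: [[0.123, 0.992, 0.001], [0.992, -0.123, 0.001], [0.001, 0.0, -1.0]]
wrist_force: [-1.4, 6.1, 5.4]
finger_gap: 0.703
grasp_force: 3.2
```

move_arm(
  travel=[
    [-0.08, 0, 0],
    [-0.06, 0, 0],
  ],
  angular=[
    [0, 0, 0],
    [0, 0, 0],
  ],
)

```text
time: 12.9
eef_pos: [610.4, -37.1, 93.4]
eef_rot: [[0.123, 0.992, 0.001], [0.992, -0.123, 0.001], [0.001, 0.0, -1.0]]
wrist_force: [-0.4, 5.9, 5.3]
finger_gap: 0.702
grasp_force: 3.2
```

```bash
python3 -c "from rel import *;rep()"
```

```text
t 12.9 world [610.4 -37.1  93.4] rail [-58.5 -42.5] tooly-railang -1.5685 tz [ 0.001  0.001 -1.   ] gap 0.702 F [-0.4  5.9  5.3]
```

move_arm(
  travel=[
    [-0.07, 0, 0],
    [-0.06, 0, 0],
  ],
  angular=[
    [0, 0, 0],
    [0, 0, 0],
  ],
)

```text
time: 13.15
eef_pos: [609.9, -40.9, 93.4]
eef_rot: [[0.123, 0.992, 0.0], [0.992, -0.123, 0.001], [0.001, 0.0, -1.0]]
wrist_force: [0.1, 7.0, 4.5]
finger_gap: 0.699
grasp_force: 3.2
```

move_arm(
  travel=[
    [-0.05, 0, 0],
    [-0.05, 0, 0],
  ],
  angular=[
    [0, 0, 0],
    [0, 0, 0],
  ],
)

```text
time: 13.4
eef_pos: [609.6, -43.7, 93.4]
eef_rot: [[0.123, 0.992, 0.001], [0.992, -0.123, 0.002], [0.002, 0.0, -1.0]]
wrist_force: [0.9, 11.6, 5.6]
finger_gap: 0.697
grasp_force: 6.0
```

move_arm(
  travel=[
    [-0.06, 0, 0],
    [-0.05, 0, 0],
  ],
  angular=[
    [0, 0, 0],
    [0, 0, 0],
  ],
)

```text
time: 13.65
eef_pos: [609.8, -44.2, 93.5]
eef_rot: [[0.126, 0.992, 0.002], [0.992, -0.126, 0.006], [0.006, 0.001, -1.0]]
wrist_force: [4.8, 24.3, 5.3]
finger_gap: 0.698
grasp_force: 12.3
```

```bash
python3 -c "from rel import *;rep()"
```

```text
t 13.65 world [609.8 -44.2  93.5] rail [-58.1 -49.6] tooly-railang -1.5709 tz [ 0.002  0.006 -1.   ] gap 0.698 F [ 4.8 24.3  5.3]
```

move_arm(
  travel=[
    [0.3, 0, 0],
    [1, 0, 0],
    [0.5, 0, -1],
    [0, 0, -1],
    [0, 0, -1],
    [1, -1, -0.5],
    [1, -1, 0],
    [1, -1, 0],
  ],
  angular=[
    [0, 0, 0],
    [0, 0, 0],
    [0, 0, 0],
    [0, 0, 0],
    [0, 0, 0],
    [0, 0, -0.98],
    [0, 0, -0.98],
    [0, 0, -0.98],
  ],
)

```text
time: 14.65
eef_pos: [527.8, 97.9, 198.1]
eef_rot: [[-0.173, 0.985, 0.001], [0.985, 0.173, -0.001], [-0.001, 0.001, -1.0]]
wrist_force: [0.2, -0.9, 0.6]
finger_gap: 0.703
grasp_force: 0.0
```

move_arm(
  travel=[
    [1, -1, 0],
    [1, -1, 0],
    [1, -0.5, 0],
    [1, 0, 0],
    [1, 0, 0],
    [1, 0, 0],
    [0.5, 0, 0],
    [0, 0, 0],
  ],
  angular=[
    [0, 0, -0.98],
    [0, 0, -0.98],
    [0, 0, -0.98],
    [0, 0, -0.98],
    [0, 0, -0.98],
    [0, 0, -0.98],
    [0, 0, -0.98],
    [0, 0, -0.98],
  ],
)

```text
time: 15.65
eef_pos: [373.1, 252.7, 197.8]
eef_rot: [[-0.819, 0.573, 0.0], [0.573, 0.819, -0.001], [-0.001, -0.001, -1.0]]
wrist_force: [0.1, 0.1, 0.9]
finger_gap: 0.696
grasp_force: 0.0
```

```bash
python3 - <<'E'
from rel import *
rep(); s=snap('top'); c=cv2.resize(s['img'][140:250,310:450],None,fx=5,fy=5,interpolation=cv2.INTER_CUBIC)
cv2.imwrite('pics/crop5.png',cv2.convertScaleAbs(c[:,:,::-1],alpha=1.8))
E
```

```text
t 15.65 world [373.1 252.7 197.8] rail [-330.3  215.2] tooly-railang -0.4846 tz [ 0.    -0.001 -1.   ] gap 0.696 F [0.1 0.1 0.9]
```

View pics/crop5.png

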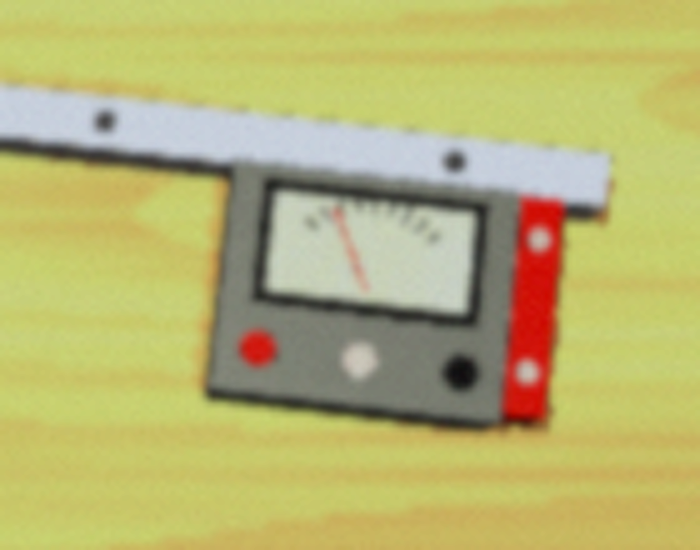

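The box is flush with the rail along its top edge and touches the red block's face. As a check I'll give it one light push towards the rail, because the end push may have left a millimetre of gap.

move_arm(
  travel=[
    [0, 0, 0],
    [0, 0, 0],
    [0, 0, 0],
    [0, 0, 0],
    [0, 0, 0],
    [-0.5, -1, 0],
    [-0.5, -1, 0],
    [-0.5, -1, 0],
  ],
  angular=[
    [0, 0, -0.97],
    [0, 0, -0.97],
    [0, 0, -0.97],
    [0, 0, -0.97],
    [0, 0, -0.97],
    [0, 0, 0],
    [0, 0, 0],
    [0, 0, 0],
  ],
)

```text
time: 16.7
eef_pos: [407.2, 156.0, 197.8]
eef_rot: [[-0.991, 0.131, 0.001], [0.131, 0.991, -0.001], [-0.001, -0.001, -1.0]]
wrist_force: [0.2, 0.8, -0.3]
finger_gap: 0.702
grasp_force: 0.0
```

move_arm(
  travel=[
    [-0.5, -1, 0],
    [-0.5, -1, 0],
    [-0.5, -1, 0],
    [-0.5, -1, 0],
    [-0.5, -1, 0],
    [-0.5, -1, 0],
    [-0.5, -1, 0],
    [-0.5, -1, 0],
  ],
  angular=[
    [0, 0, 0],
    [0, 0, 0],
    [0, 0, 0],
    [0, 0, 0],
    [0, 0, 0],
    [0, 0, 0],
    [0, 0, 0],
    [0, 0, 0],
  ],
)

```text
time: 17.7
eef_pos: [494.5, -98.0, 197.8]
eef_rot: [[-0.991, 0.132, 0.0], [0.132, 0.991, -0.001], [-0.0, -0.001, -1.0]]
wrist_force: [0.3, 0.7, -1.0]
finger_gap: 0.702
grasp_force: 0.0
```

```bash
python3 -c "from rel import *;rep()"
```

```text
t 17.7 world [494.5 -98.  197.8] rail [-165.8 -117.4] tooly-railang -0.0068 tz [ 0.    -0.001 -1.   ] gap 0.702 F [ 0.3  0.7 -1. ]
```

move_arm(
  travel=[
    [0, -0.25, 0.5],
    [0, 0, 1],
    [0, 0, 1],
    [0, 0, 0.7],
    [0, 0, 0.3],
    [-0.4, 0, 0],
    [-0.4, 0, 0],
    [-0.3, 0, 0],
  ],
  angular=[
    [0, 0, -0.07],
    [0, 0, 0],
    [0, 0, 0],
    [0, 0, 0],
    [0, 0, 0],
    [0, 0, 0],
    [0, 0, 0],
    [0, 0, 0],
  ],
)

```text
time: 18.7
eef_pos: [528.1, -108.1, 93.6]
eef_rot: [[-0.992, 0.123, 0.003], [0.123, 0.992, -0.001], [-0.003, -0.001, -1.0]]
wrist_force: [0.4, -0.5, 0.0]
finger_gap: 0.702
grasp_force: 0.0
```

move_arm(
  travel=[
    [-0.15, 0, 0],
    [-0.1, 0, 0],
    [-0.07, 0, 0],
  ],
  angular=[
    [0, 0, 0],
    [0, 0, 0],
    [0, 0, 0],
  ],
)

```text
time: 19.08
eef_pos: [535.5, -108.8, 92.7]
eef_rot: [[-0.992, 0.123, -0.0], [0.123, 0.992, -0.0], [0.0, -0.0, -1.0]]
wrist_force: [-0.0, -0.9, 0.1]
finger_gap: 0.701
grasp_force: 0.0
```

```bash
python3 -c "from rel import *;rep()"
```

```text
t 19.075 world [ 535.5 -108.8   92.7] rail [-123.7 -123. ] tooly-railang 0.002 tz [-0. -0. -1.] gap 0.701 F [-0.  -0.9  0.1]
```

move_arm(
  travel=[
    [-0.07, 0, 0],
    [-0.06, 0, 0],
    [-0.05, 0, 0],
  ],
  angular=[
    [0, 0, 0],
    [0, 0, 0],
    [0, 0, 0],
  ],
)

```text
time: 19.45
eef_pos: [540.5, -109.4, 92.6]
eef_rot: [[-0.992, 0.124, -0.001], [0.124, 0.992, 0.0], [0.001, -0.0, -1.0]]
wrist_force: [-3.5, 0.2, 1.9]
finger_gap: 0.7
grasp_force: 1.3
```

move_arm(
  travel=[
    [-0.05, 0, 0],
    [-0.05, 0, 0],
  ],
  angular=[
    [0, 0, 0],
    [0, 0, 0],
  ],
)

```text
time: 19.7
eef_pos: [540.9, -109.2, 92.3]
eef_rot: [[-0.992, 0.124, -0.006], [0.124, 0.992, 0.001], [0.006, 0.0, -1.0]]
wrist_force: [-10.9, -0.6, 7.5]
finger_gap: 0.7
grasp_force: 4.9
```

```bash
python3 -c "from rel import *;rep()"
```

```text
t 19.7 world [ 540.9 -109.2   92.3] rail [-118.3 -122.8] tooly-railang 0.002 tz [-0.006  0.001 -1.   ] gap 0.7 F [-10.9  -0.6   7.5]
```

The fingers stop at the same depth as before (-118 mm), so the box is firm against the rail. Now I'll retract and check.

move_arm(
  travel=[
    [0.2, 0, 0],
    [1, 0, 0],
    [1, 0, -0.5],
    [0, 0, -1],
    [0, 0, -1],
    [0.7, 1, -1],
    [0.7, 1, 0],
    [0.7, 1, 0],
  ],
  angular=[
    [0, 0, 0],
    [0, 0, 0],
    [0, 0, 0],
    [0, 0, 0],
    [0, 0, 0],
    [0, 0, 0],
    [0, 0, 0],
    [0, 0, 0],
  ],
)

```text
time: 20.7
eef_pos: [427.3, -3.9, 198.4]
eef_rot: [[-0.992, 0.124, 0.003], [0.124, 0.992, -0.0], [-0.003, 0.0, -1.0]]
wrist_force: [0.0, -0.1, 0.4]
finger_gap: 0.706
grasp_force: 0.0
```

move_arm(
  travel=[
    [0, 1, 0],
    [0, 1, 0],
    [0, 1, 0],
    [0, 1, 0],
    [0, 1, 0],
    [0, 1, 0],
    [0, 1, 0],
    [0, 0, 0],
  ],
  angular=[
    [0, 0, 0],
    [0, 0, 0],
    [0, 0, 0],
    [0, 0, 0],
    [0, 0, 0],
    [0, 0, 0],
    [0, 0, 0],
    [0, 0, 0],
  ],
)

```text
time: 21.7
eef_pos: [453.6, 205.3, 197.8]
eef_rot: [[-0.993, 0.121, 0.002], [0.121, 0.993, 0.001], [-0.002, 0.001, -1.0]]
wrist_force: [0.2, -0.7, -0.2]
finger_gap: 0.7
grasp_force: 0.0
```

```bash
python3 - <<'E'
from rel import *
rep(); s=snap('top'); c=cv2.resize(s['img'][140:250,310:450],None,fx=5,fy=5,interpolation=cv2.INTER_CUBIC)
d=snap('side')['img'][180:280,280:440]; d=cv2.resize(d,(700,437),interpolation=cv2.INTER_CUBIC)
im=np.vstack([cv2.convertScaleAbs(c,alpha=1.8),d]); im=cv2.resize(im,None,fx=.6,fy=.6,interpolation=cv2.INTER_AREA)
cv2.imwrite('pics/fin.png',im[:,:,::-1])
E
```

```text
t 21.7 world [453.6 205.3 197.8] rail [-244.4  178.4] tooly-railang 0.0047 tz [ 0.002  0.001 -1.   ] gap 0.7 F [ 0.2 -0.7 -0.2]
```

View pics/fin.png

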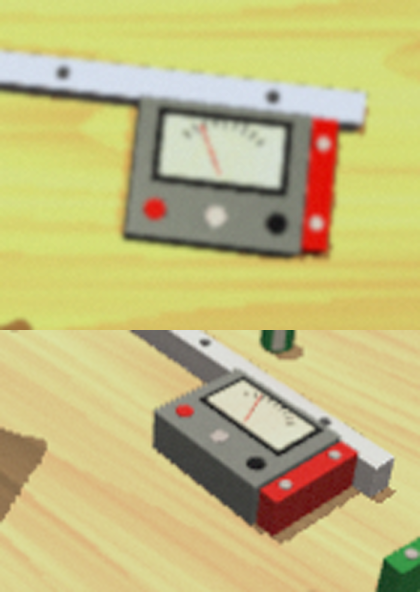

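Both views show the box square in the corner. Its long side is on the rail and its end on the red block at composite pixels (305,180), with no gap visible in either view. I'm handing the job in.

```bash
python3 -c "
from cell import env
print(env.close_job())"
```

```text
the job is handed in; nothing more can be done
None
```

The grey meter box is squared up in the corner, long side flat on the rail and end flush against the red block, with no gap visible from above or the side; I handed the job in at about 22 s, and the result was not reported back.

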